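# Wedge a metal blank into a bending clamp

## Task

Take the bare aluminium blank out of the rack and stand it on its long edge in the open gap of the wooden wedge clamp, fully down on the floor of the gap and with its ends flush with the ends of the jaws, and let go. Then pick up the dark wooden beater and tap the red wedge further in with the beater's end, never touching the wedge with the gripper, until the wedge locks and the blank is held tight and upright. Finally lay the beater flat back on its grey mat, and leave the blue blank and the other things alone.

Things in the scene. Friction and masses are not known exactly. Their poses are not given: they have to be found in the camera images.
- blank_centre (a point): Centre of the bare aluminium blank: a flat plate 6 mm thick (its x), 140 mm long (its y), 80 mm high (its z), 0.18 kg. It stands on a long edge in one of the rack's two slots, its lower edge 10 mm above the bench; the slot walls hide its lowest 22 mm. It is free to pinch across its thickness near the top edge.
- blank_blue_centre (a point): Centre of a blue painted blank of the same size, in the rack's other slot (70 mm away along the rack's x). Not to be used or moved.
- rack: Wooden rack fixed to the bench, 130 mm (x) by 125 mm (y) by 32 mm high, with two slots along its y at x = -35 and +35 mm; origin at the centre of its underside.
- clamp: Wooden wedge clamp fixed to the bench; origin on the bench under the middle of the jaws. Base board 12 mm thick, x -70..100, y -175..90 mm. On it, 30 mm high (tops 42 mm up), y -70..70 mm, from -x to +x: dark fixed jaw (inner face x = -25 mm), gap for the blank, sliding jaw, channel with the red wedge, fixed cheek sloping 1 in 8 so the channel narrows to +y. The wedge is driven to +y.
- gap_floor (a point): Point on the floor of the clamp's gap, half-way along the jaws and in the middle of the gap when it is fully open (12 mm), 12 mm above the bench. Axes as the clamp's. The blank stands here with its long side along y.
- jaw (a joint): Travel of the sliding jaw towards the fixed jaw, m: 0 = gap 12 mm open; starts between 0 and 0.0015; slides freely with slight friction; about 0.006 when it presses on the blank.
- wedge_tail (a point): Middle of the red wedge's thick end face, the one to strike (17 mm above its underside). The waxed wedge is 120 mm long, 34 mm high, lies loose on the base board, 14 mm thick at the tip (its +y, the drive direction), 28 mm here. Its tip starts 28 to 40 mm inside the channel. It locks by friction with this point near y = -95 mm of the clamp, after 55 to 67 mm; the last push takes 10 to 20 N.
- beater_centre (a point): Centre of the wooden beater, a dark hardwood bar with pale bands near its ends, 36 mm wide (its x), 150 mm long (its y), 40 mm high (its z), 0.16 kg, both ends alike; lies flat on the grey mat at the start. Grasp it across its width from above and strike with an end face.
- mat: Grey mat fixed on the bench, 150 mm (x) by 240 mm (y), 3 mm thick; origin at the centre of its underside.
- mallet: Wooden mallet, head 60 x 100 x 55 mm with a 200 mm handle, lying at the far side of the bench. Leave it alone; origin at its underside.
- snips: Tin snips with red handles, about 200 mm long, lying beyond the clamp. Leave it alone; origin at its underside.
- white_bar: White plastic bar 220 x 30 x 30 mm lying on the right near the robot. Leave it alone; origin at its underside.
- square: Try square, dark wooden stock 100 x 18 x 16 mm with a 130 mm steel blade, lying between the robot and the rack. Leave it alone; origin at its underside.
- pot: Blue ceramic pot, 80 mm wide and 100 mm high, on the right of the mat. Leave it alone; origin at its underside.
- carton: Cardboard box 120 x 160 x 80 mm beyond the rack. Leave it alone; origin at its underside.

How it is judged:
By the outcome, as a careful person would: the job done as asked, in the order asked, and still so for the second after the job is handed in, with the robot touching nothing.
It also fails if it takes over 61 s, if anything falls off the work surface, if the arm or the gripper's body presses on something with over 40 N, if the wrist force passes 120 N, or if a joint passes its speed limit or range.

## Robot

A 7-joint arm with a two-finger parallel gripper is mounted at the origin on the work surface. World frame = base frame: x ahead of the robot, y to its left, z up, the work surface at z = 0. Lengths are in m, angles in rad, forces in N, time in s.
With the tool pointing down it reaches from about 0.425 to 0.975 m from the base axis. Payload 16.7 kg.
Tool frame: the origin (TCP) lies at the centre of the arm's flange, where the gripper is bolted on; the fingertips stand 173 mm ahead of it and the grasp point (between the pads) lies 155 mm ahead of it (tcp_to_grasp is the distance from the TCP to the grasp point, in m); x points along the fingers, y is the direction in which the jaws open and shut, and the axes are right-handed (so a half turn about x gives the same grasp; the last joint's range is limited). The gripper opens to 85 mm and grips with 20 to 120 N. Pads are 22 mm wide; open, the fingers measure 114 mm over their backs; the gripper's body (76 mm by 85 mm) begins 54 mm behind the grasp point. The pads swing forward as they close: fully open they stand 13 mm farther back than shut.
Start: joints at [-1.276, 0.426, 0.074, 1.606, -0.034, 1.111, -0.067], TCP at [0.29, 0.61, 0.405] pointing down, gripper open.
Joint ranges: [-2.85, 2.85], [-0.5, 2.14], [-1.23, 1.37], [0.21, 2.46], [-1.02, 4.16], [0.16, 2.05], [-2.73, 2.73]. Speed limits (rad/s): [1.89, 1.89, 2.39, 2.39, 3.01, 3.01, 3.01].

## Interface

Orientations are given as a 3x3 rotation matrix whose columns are the frame's x, y, z axes.
In Python, from rig import get_obs, camera, hand_in, tcp_to_grasp gives the robot as it stands.
- The arm moves only by the tool carry_out, never from a script. Its argument "deltas" is a list of rows, each an object with "offset": the shift along the world's x, y, z in m, a list of three; "dr": the turn, a rotation vector about the world's x, y, z in rad, a list of three. In form: [{"offset": [tx, ty, tz], "dr": [ax, ay, az]}, ...]. A call has 1 to 12 rows; each row shifts and turns the pose as measured when the row begins; what a row does not reach is not made up. A row lasts 1/10 s, in which the tool goes at most 50 mm and 8.59 degrees, less where a joint would pass 70% of its speed; a pose out of reach is approached as far as the arm can. A call with a gripper value outside its range is refused whole. "grip" is the opening, from 0 (shut) to 1 (fully open), set as the call begins (left out, the last holds). The fingers move at their own pace and stop on an object; "newtons" is the grip in N (left out, the last holds). Time passes only in rows, so rows that do not move let the fingers close. It gives the time, the measured TCP pose, the force and the opening at its end, in the units of the state.
- get_obs(): the state, without advancing time (a new reading comes with each control period).
- camera(name): name is "scene" or "side" or "wrist"; returns a dict with "img" (384x512x3 uint8, red, green, blue), "fx", "fy", "cx", "cy" (pixels), "pose" (4x4, takes a point from camera to world coordinates); the wrist camera has in their place "mount" (4x4, takes a point from camera to tool coordinates, whose origin is the TCP and whose axes are the tool frame's). Camera axes: x right, y up, looking along -z (the intrinsics and any distortion apply to the point x, -y, -z); pixel columns grow to the right and rows downward; lengths in m; the calibration is good to about 2 mm. A picture is of the moment at which its call begins: read the wrist's pose just before it. There is no depth.
- hand_in(): hands the job in, once; it reports no verdict.
The state is a dict: "time": time; "qpos": joint angles; "joint_vel": joint speeds; "joint_torque": joint torques, N m; "tool_pos": TCP position; "orientation": TCP orientation; "wrist_force": force on the tool from outside, world axes, zero at the start; "moment": the same for the moment, N m; "width": finger opening in m.
Only numpy, scipy, OpenCV 4.12 (cv2) and the standard library are available. Lean on these libraries where they do the work, as an engineer would, in place of code of your own. Each camera call takes 0.05 s, during which the arm holds its last target.

## Working session

There is one attempt and no reset: what is moved stays moved. The work goes in short steps, Python scripts to look and compute and a tool call to move; the robot and the scene stay as the last step left them, time stands still between calls to the robot, and variables do not carry over. Pictures are saved under pics/ and viewed, and the job is handed in when it is done.

Besides the shell and the picture viewer there is one more tool, called by a JSON object that holds its "api" and its "payload". carry_out: Moves the arm, as the interface text tells. Its arguments: {"type":"object","properties":{"deltas":{"type":"array"},"grip":{"type":"number"},"newtons":{"type":"number"}},"required":["deltas"]}

```bash
mkdir -p pics; ls
python3 - <<'E'
from rig import get_obs, camera, tcp_to_grasp
import cv2,numpy as np
np.set_printoptions(precision=4,suppress=True)
o=get_obs(); print(o, tcp_to_grasp)
for n in ["scene","side","wrist"]:
    c=camera(n); cv2.imwrite(f"pics/{n}0.png",c["img"][:,:,::-1]); print(n,{k:v for k,v in c.items() if k!="img"})
E
```

```text
pics
{'time': 0.0, 'qpos': array([-1.2765,  0.4267,  0.0739,  1.6066, -0.0341,  1.1108, -0.0671]), 'joint_vel': array([ 0.    , -0.0009, -0.0012, -0.0007,  0.0013, -0.0005, -0.0005]), 'joint_torque': array([  0.0006, -94.9844,   3.761 , -46.3502,   0.0193,   0.0105,
        -0.    ]), 'tool_pos': array([0.2898, 0.6094, 0.404 ]), 'orientation': array([[-0.0004,  0.4295,  0.9031],
       [-0.0012,  0.9031, -0.4295],
       [-1.    , -0.0013,  0.0001]]), 'wrist_force': array([ 0.3874, -0.1588,  0.3766]), 'moment': array([ 0.0324, -0.0061, -0.0292]), 'width': 0.08549688422902565} 0.1547
scene {'fx': 398.6935479846671, 'fy': 398.6935479846671, 'cx': 252.47598434635864, 'cy': 191.8449723998901, 'pose': array([[-0.1268, -0.6352,  0.7619,  1.5652],
       [ 0.9919, -0.0726,  0.1045,  0.0512],
       [-0.0111,  0.769 ,  0.6392,  0.9147],
       [ 0.    ,  0.    ,  0.    ,  1.    ]])}
side {'fx': 377.1346684139532, 'fy': 377.1346684139532, 'cx': 254.94060380370425, 'cy': 191.79233540918898, 'pose': array([[ 0.7571,  0.3259, -0.5662, -0.2116],
       [-0.6528,  0.4102, -0.6368, -0.9184],
       [ 0.0247,  0.8517,  0.5234,  0.7338],
       [ 0.    ,  0.    ,  0.    ,  1.    ]])}
wrist {'fx': 324.97351482121655, 'fy': 324.97351482121655, 'cx': 254.95495770883414, 'cy': 186.82278637062785, 'mount': array([[ 0.0003,  0.3186, -0.9479,  0.031 ],
       [ 1.    , -0.001 , -0.0001, -0.0004],
       [-0.0009, -0.9479, -0.3186, -0.0825],
       [ 0.    ,  0.    ,  0.    ,  1.    ]])}
```

View pics/scene0.png

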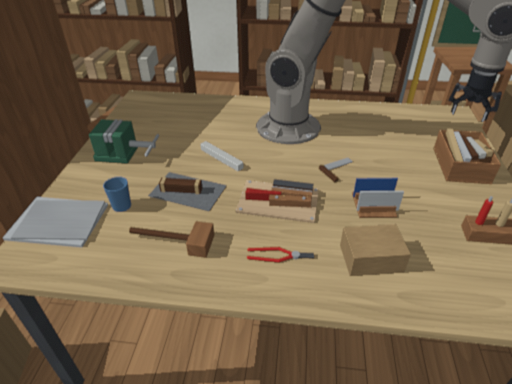

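View pics/side0.png

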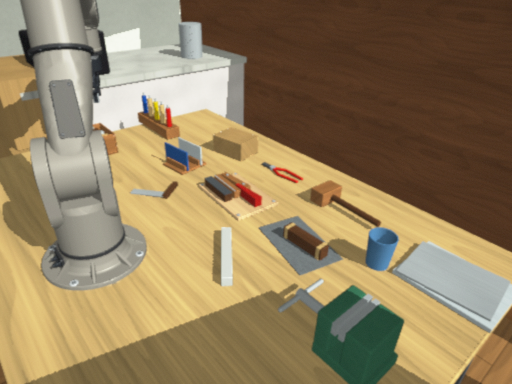

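View pics/wrist0.png

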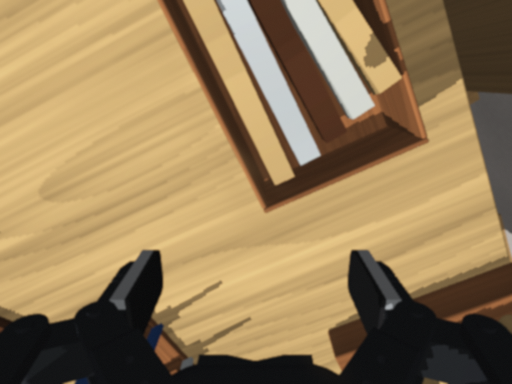

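```bash
cat > h.py <<'E'
import numpy as np,cv2
np.set_printoptions(precision=4,suppress=True)
def cam(c,obs=None):
    if "pose" in c: P=np.array(c["pose"])
    else:
        T=np.eye(4);T[:3,:3]=obs["orientation"];T[:3,3]=obs["tool_pos"];P=T@np.array(c["mount"])
    return dict(P=P,f=c["fx"],cx=c["cx"],cy=c["cy"])
def proj(C,X):
    X=np.atleast_2d(X);p=(X-C["P"][:3,3])@C["P"][:3,:3]
    return np.c_[C["cx"]+C["f"]*p[:,0]/-p[:,2],C["cy"]+C["f"]*-p[:,1]/-p[:,2]]
def onz(C,uv,z):
    uv=np.atleast_2d(uv).astype(float)
    d=np.c_[(uv[:,0]-C["cx"])/C["f"],-(uv[:,1]-C["cy"])/C["f"],-np.ones(len(uv))]@C["P"][:3,:3].T
    o=C["P"][:3,3];return o+d*((z-o[2])/d[:,2])[:,None]
E
python3 - <<'E'
import cv2
a=cv2.imread("pics/scene0.png");b=cv2.imread("pics/side0.png")
cv2.imwrite("pics/sc_a.png",cv2.resize(a[160:240,220:420],None,fx=4,fy=4,interpolation=cv2.INTER_CUBIC))
cv2.imwrite("pics/sd_a.png",cv2.resize(b[130:280,150:350],None,fx=4,fy=4,interpolation=cv2.INTER_CUBIC))
E
```

```text
(no output)
```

View pics/sc_a.png

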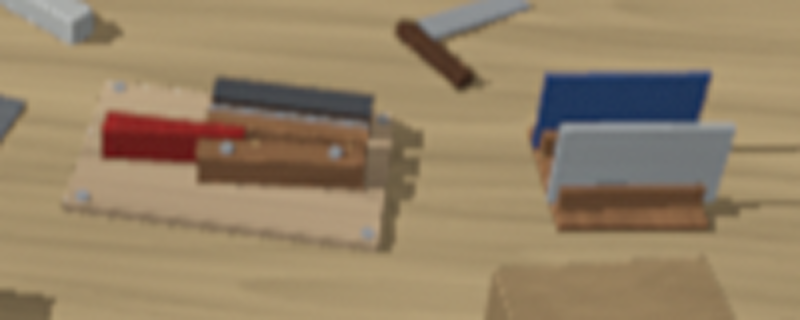

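View pics/sd_a.png

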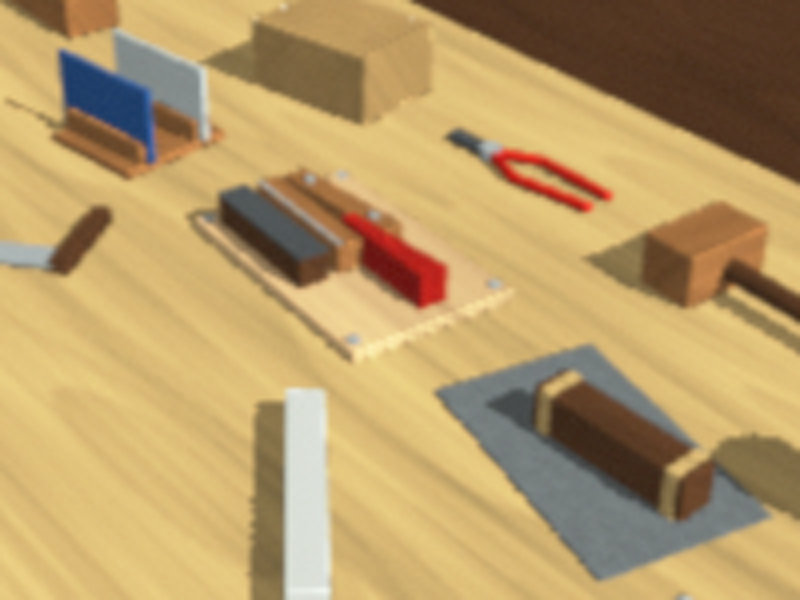

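```bash
cat > p1.py <<'E'
from rig import get_obs, camera
from h import *
import json
from scipy.optimize import least_squares
S=cam(camera("scene"));D=cam(camera("side"))
s=lambda x,y:(220+x/4,160+y/4); d=lambda x,y:(150+x/4,130+y/4)
def fit(pts,x0):
    def r(p):
        c,sn=np.cos(p[2]),np.sin(p[2]);R=np.array([[c,-sn,0],[sn,c,0],[0,0,1]]);e=[]
        for C,uv,m in pts: e+=list(proj(C,R@np.array(m)/1000+[p[0],p[1],0])[0]-uv)
        return e
    q=least_squares(r,x0,loss="soft_l1");return q.x,np.round(np.abs(np.array(r(q.x))).reshape(-1,2),1).tolist()
# clamp
print("clamp",fit([(S,s(104,80),(-70,-175,12)),(S,s(62,206),(100,-175,12)),(S,s(385,246),(100,90,12)),
 (D,d(195,215),(-70,90,12)),(D,d(355,352),(-70,-175,12)),(D,d(512,291),(100,-175,12)),
 (D,d(300,253),(-54,-70,42)) if 0 else (D,d(328,240),(-25,-70,42)),(S,s(373,95),(-45,70,42)) if 0 else (D,d(355,352),(-70,-175,12))],[.6,0,0]))
print("blank",fit([(S,s(560,124),(0,-70,90)),(S,s(735,126),(0,70,90)),(D,d(115,30),(0,70,90)),(D,d(208,68),(0,-70,90))],[.6,-.2,0]))
print("blue",fit([(S,s(545,72),(0,-70,90)),(S,s(712,72),(0,70,90)),(D,d(60,52),(0,70,90)),(D,d(153,92),(0,-70,90))],[.6,-.2,0]))
print("beater",fit([(D,d(535,383),(-18,75,43)),(D,d(580,370),(18,75,43)),(D,d(713,460),(18,-75,43)),(D,d(675,480),(-18,-75,43)),(D,d(682,520),(-18,-75,3))],[.6,-.2,0]))
print("mat",fit([(D,d(437,390),(-75,120,3)),(D,d(592,345),(75,120,3)),(D,d(770,515),(75,-120,3)),(D,d(600,580),(-75,-120,3))],[.6,-.2,0]))
print("wedge tail top",onz(D,[d(420,303),d(446,290),d(417,282),d(447,267)],0.046))
E
python3 p1.py
```

```text
clamp (array([ 0.5055,  0.0421, -0.0696]), [[0.3, 0.1], [0.3, 0.9], [1.0, 0.8], [0.1, 0.2], [0.0, 0.9], [0.5, 1.6], [0.3, 1.5], [0.0, 0.9]])
blank (array([0.5322, 0.3299, 0.1314]), [[0.0, 0.6], [0.3, 0.4], [0.4, 0.6], [0.7, 0.2]])
blue (array([0.4626, 0.3221, 0.1433]), [[0.2, 0.4], [0.4, 0.4], [0.2, 1.3], [0.6, 1.0]])
beater (array([ 0.495 , -0.356 , -0.0281]), [[0.3, 0.9], [2.5, 1.8], [0.7, 0.2], [1.7, 0.3], [1.7, 1.0]])
mat (array([ 0.4915, -0.3358, -0.233 ]), [[0.5, 0.2], [0.0, 0.5], [0.8, 0.2], [0.2, 0.1]])
wedge tail top [[ 0.4754 -0.148   0.046 ]
 [ 0.5051 -0.1468  0.046 ]
 [ 0.4942 -0.1224  0.046 ]
 [ 0.5296 -0.1205  0.046 ]]
```

{"api": "carry_out", "payload": {"deltas": [{"offset": [0.03,-0.035,-0.005],"dr": [0,0,-0.125]},{"offset": [0.03,-0.035,-0.005],"dr": [0,0,-0.125]},{"offset": [0.03,-0.035,-0.005],"dr": [0,0,-0.125]},{"offset": [0.03,-0.035,-0.005],"dr": [0,0,-0.125]},{"offset": [0.03,-0.035,-0.01],"dr": [0,0,-0.125]},{"offset": [0.03,-0.035,-0.01],"dr": [0,0,-0.125]},{"offset": [0.03,-0.035,-0.02],"dr": [0,0,-0.125]},{"offset": [0.03,-0.035,-0.02],"dr": [0,0,-0.125]},{"offset": [0,0,-0.02],"dr": [0,0,0]}], "grip": 0.45}}

```text
time: 1.15
tool_pos: [0.5326, 0.321, 0.3057]
orientation: [[0.007, 0.996, 0.09], [0.005, 0.09, -0.996], [-1.0, 0.007, -0.004]]
wrist_force: [-0.3, 1.5, 0.0]
width: 0.0387
```

```bash
cat > w.py <<'E'
import sys
from rig import get_obs, camera
from h import *
import pickle
n=sys.argv[1]
o=get_obs();c=camera("wrist");pickle.dump((o,c),open(f"{n}.pkl","wb"))
cv2.imwrite(f"pics/{n}.png",cv2.resize(c["img"][:,:,::-1],(800,600),interpolation=cv2.INTER_CUBIC))
R=o["orientation"]
print(o["time"],o["tool_pos"],"yaw of y",np.degrees(np.arctan2(R[1,1],R[0,1])),"x",R[:,0],o["width"],o["wrist_force"])
E
python3 w.py w1
```

```text
1.15 [0.5326 0.321  0.3057] yaw of y 5.142067964940407 x [ 0.007   0.0051 -1.    ] 0.03869524025625426 [-0.3002  1.4735  0.0482]
```

View pics/w1.png

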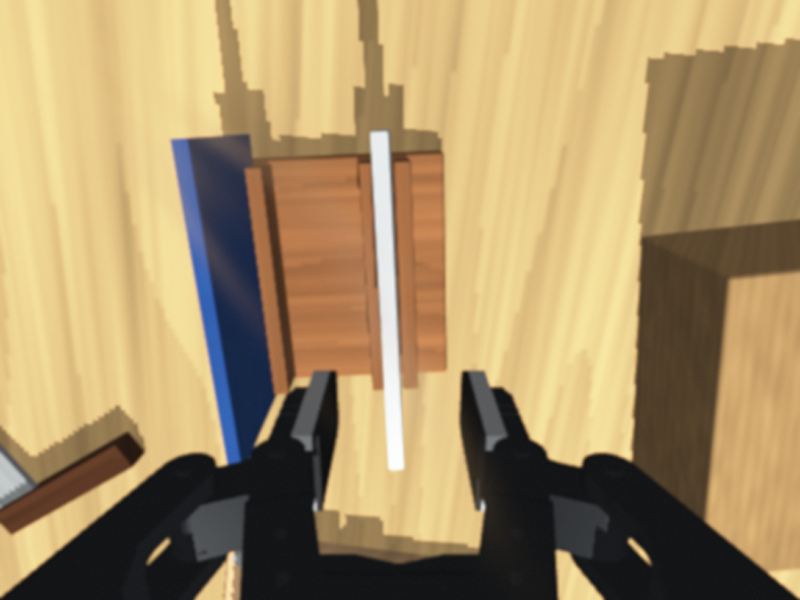

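Run:
```python
import pickle
from h import *
o,c=pickle.load(open("w1.pkl","rb"));C=cam(c,o)
k=512/800
P=onz(C,np.array([[370,131],[389,131],[388,470],[404,470]])*k,0.09);print(P)
print(np.linalg.norm(P[0]-P[1]),np.linalg.norm(P[:2].mean(0)-P[2:].mean(0)),P.mean(0))
d=P[:2].mean(0)-P[2:].mean(0);print("yaw",np.degrees(np.arctan2(-d[0],d[1])))
print("grasp pt",o["tool_pos"]+o["orientation"][:,0]*.1547)
```

```text
[[0.5166 0.3994 0.09  ]
 [0.5231 0.4    0.09  ]
 [0.5346 0.2601 0.09  ]
 [0.5415 0.2607 0.09  ]]
0.006598237849417903 0.14051362633353134 [0.529  0.3301 0.09  ]
yaw 7.450007512558818
grasp pt [0.5336 0.3217 0.151 ]
```

{"api": "carry_out", "payload": {"deltas": [{"offset": [-0.0036,0.009,0],"dr": [-0.005,0.007,0.04]},{"offset": [0,0,-0.02],"dr": [0,0,0]},{"offset": [0,0,-0.025],"dr": [0,0,0]},{"offset": [0,0,-0.02],"dr": [0,0,0]}]}}

```text
time: 1.6
tool_pos: [0.5244, 0.3388, 0.2397]
orientation: [[-0.004, 0.988, 0.152], [0.003, 0.152, -0.988], [-1.0, -0.003, -0.003]]
wrist_force: [-0.3, 1.4, -0.3]
width: 0.0387
```

{"api": "carry_out", "payload": {"deltas": [{"offset": [0.004,-0.007,0],"dr": [-0.002,-0.003,-0.018]},{"offset": [0,0,0],"dr": [0,0,0]}]}}

```text
time: 1.8
tool_pos: [0.5269, 0.3345, 0.2394]
orientation: [[-0.003, 0.99, 0.141], [0.0, 0.141, -0.99], [-1.0, -0.003, -0.001]]
wrist_force: [-0.1, 1.0, -0.3]
width: 0.0386
```

{"api": "carry_out", "payload": {"deltas": [{"offset": [0.0025,-0.005,-0.005],"dr": [0,-0.004,-0.014]},{"offset": [0.001,-0.002,-0.006],"dr": [0,0,-0.003]},{"offset": [0,0,0],"dr": [0,0,0]}]}}

```text
time: 2.1
tool_pos: [0.5308, 0.3286, 0.2309]
orientation: [[0.004, 0.992, 0.125], [0.003, 0.125, -0.992], [-1.0, 0.004, -0.003]]
wrist_force: [-0.2, -0.2, 0.3]
width: 0.0382
```

```bash
python3 w.py w2
```

```text
2.1 [0.5308 0.3286 0.2309] yaw of y 7.199377048746511 x [ 0.0037  0.0031 -1.    ] 0.03818313709456765 [-0.1746 -0.2068  0.2862]
```

View pics/w2.png

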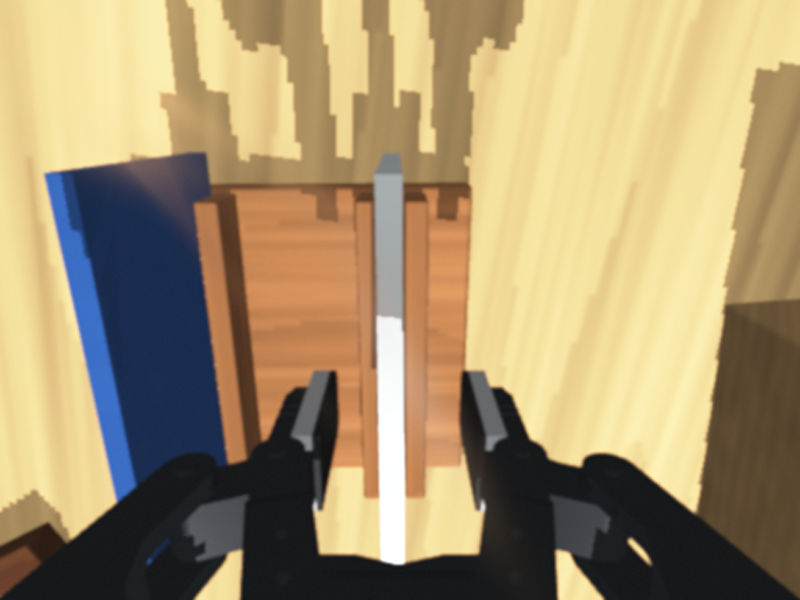

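{"api": "carry_out", "payload": {"deltas": [{"offset": [-0.002,0.001,0],"dr": [-0.003,0.004,0.004]},{"offset": [0,0,0],"dr": [0,0,0]},{"offset": [0,0,0],"dr": [0,0,0]}]}}

```text
time: 2.45
tool_pos: [0.5289, 0.3299, 0.232]
orientation: [[0.0, 0.992, 0.13], [0.001, 0.13, -0.992], [-1.0, 0.0, -0.001]]
wrist_force: [-0.1, 0.6, -0.6]
width: 0.038
```

{"api": "carry_out", "payload": {"deltas": [{"offset": [0,0,0],"dr": [0,0,0]},{"offset": [0,0,0],"dr": [0,0,0]},{"offset": [0,0,0],"dr": [0,0,0]},{"offset": [0,0,0],"dr": [0,0,0]},{"offset": [0,0,0],"dr": [0,0,0]},{"offset": [0,0,0],"dr": [0,0,0]}], "grip": 0, "newtons": 50}}

```text
time: 3.05
tool_pos: [0.529, 0.3301, 0.2322]
orientation: [[0.0, 0.992, 0.13], [0.001, 0.13, -0.992], [-1.0, 0.001, -0.001]]
wrist_force: [0.2, -0.1, 1.0]
width: 0.0054
```

{"api": "carry_out", "payload": {"deltas": [{"offset": [0,0,0.03],"dr": [0,0,0]},{"offset": [0,0,0.04],"dr": [0,0,0]},{"offset": [0,-0.01,0.03],"dr": [0,0,0]},{"offset": [-0.005,-0.03,0],"dr": [0,0,-0.022]},{"offset": [-0.005,-0.035,0],"dr": [0,0,-0.022]},{"offset": [-0.005,-0.035,0],"dr": [0,0,-0.022]},{"offset": [-0.005,-0.035,0],"dr": [0,0,-0.022]},{"offset": [-0.005,-0.035,0],"dr": [0,0,-0.022]},{"offset": [-0.005,-0.035,0],"dr": [0,0,-0.022]},{"offset": [-0.005,-0.035,0],"dr": [0,0,-0.022]},{"offset": [-0.005,-0.025,0],"dr": [0,0,-0.02]},{"offset": [0,-0.003,0],"dr": [0,0,0]}]}}

```text
time: 4.25
tool_pos: [0.484, 0.0424, 0.3344]
orientation: [[-0.0, 0.999, -0.049], [0.001, -0.049, -0.999], [-1.0, -0.0, -0.001]]
wrist_force: [0.6, 0.6, -1.6]
width: 0.005
```

{"api": "carry_out", "payload": {"deltas": [{"offset": [0,0,0],"dr": [0,0,0]}]}}

```text
time: 4.35
tool_pos: [0.4839, 0.042, 0.3344]
orientation: [[-0.0, 0.999, -0.05], [0.001, -0.05, -0.999], [-1.0, -0.0, -0.001]]
wrist_force: [0.1, 0.9, -2.0]
width: 0.0048
```

```bash
python3 w.py w3
```

```text
4.35 [0.4839 0.042  0.3344] yaw of y -2.8465953622653455 x [-0.      0.0015 -1.    ] 0.00479308995322725 [ 0.0704  0.9244 -1.9931]
```

View pics/w3.png

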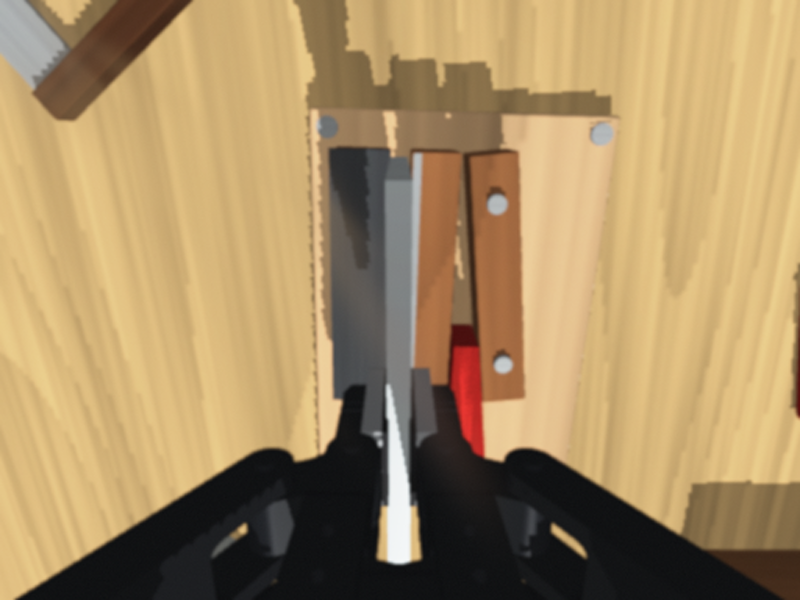

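```bash
cat > p3.py <<'E'
import pickle
from h import *
o,c=pickle.load(open("w3.pkl","rb"));C=cam(c,o);k=512/800
print("base corners",onz(C,np.array([[309,109],[619,117]])*k,.012))
q=np.array([[330,148],[390,149],[412,151],[462,152],[518,151],[334,398],[524,398],[452,385],[414,384]])
P=onz(C,q*k,.042);print("jaw tops",P)
for th in [-.05,-.055,-.06,-.07]:
    R=np.array([[np.cos(th),-np.sin(th)],[np.sin(th),np.cos(th)]]);print(th,(P[:,:2]@R).round(4).tolist(), (onz(C,np.array([[309,109],[619,117]])*k,.012)[:,:2]@R).round(4).tolist())
print("blank +y end bottom",onz(C,np.array([[386,176],[411,176],[390,156],[408,156]])*k,0.0344+.0776))
E
python3 p3.py
python3 - <<'E'
import cv2
a=cv2.imread("pics/w3.png")
cv2.imwrite("pics/w3z.png",cv2.resize(a[90:290,290:550],None,fx=3,fy=3,interpolation=cv2.INTER_CUBIC))
E
```

```text
base corners [[0.4394 0.1327 0.012 ]
 [0.607  0.1205 0.012 ]]
jaw tops [[ 0.4528  0.1132  0.042 ]
 [ 0.4825  0.1112  0.042 ]
 [ 0.4934  0.1098  0.042 ]
 [ 0.5182  0.1081  0.042 ]
 [ 0.546   0.1072  0.042 ]
 [ 0.4423 -0.0271  0.042 ]
 [ 0.5531 -0.0325  0.042 ]
 [ 0.5113 -0.0219  0.042 ]
 [ 0.4893 -0.0202  0.042 ]]
-0.05 [[0.4466, 0.1357], [0.4764, 0.1352], [0.4873, 0.1343], [0.5122, 0.1338], [0.54, 0.1343], [0.4431, -0.0049], [0.5541, -0.0048], [0.5117, 0.0037], [0.4897, 0.0043]] [[0.4322, 0.1545], [0.6003, 0.1507]]
-0.055 [[0.4459, 0.1379], [0.4757, 0.1376], [0.4866, 0.1367], [0.5115, 0.1364], [0.5393, 0.137], [0.4431, -0.0027], [0.5541, -0.002], [0.5117, 0.0062], [0.4897, 0.0067]] [[0.4314, 0.1567], [0.5995, 0.1537]]
-0.06 [[0.4452, 0.1401], [0.475, 0.14], [0.4859, 0.1391], [0.5108, 0.1389], [0.5386, 0.1397], [0.4432, -0.0005], [0.5541, 0.0007], [0.5117, 0.0088], [0.4897, 0.0092]] [[0.4307, 0.1588], [0.5987, 0.1567]]
-0.07 [[0.4438, 0.1446], [0.4736, 0.1447], [0.4845, 0.144], [0.5094, 0.144], [0.5372, 0.1451], [0.4431, 0.0039], [0.554, 0.0063], [0.5116, 0.0139], [0.4896, 0.0141]] [[0.429, 0.1631], [0.5971, 0.1626]]
blank +y end bottom [[0.4818 0.1051 0.112 ]
 [0.4911 0.1046 0.112 ]
 [0.4837 0.1121 0.112 ]
 [0.4903 0.1118 0.112 ]]
```

View pics/w3z.png

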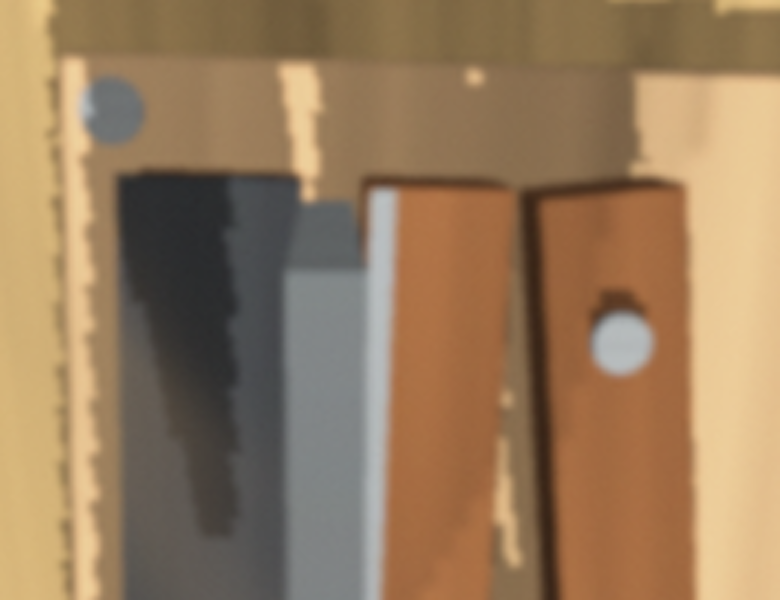

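{"api": "carry_out", "payload": {"deltas": [{"offset": [-0.001,-0.0015,-0.01],"dr": [0,0,-0.0215]},{"offset": [0,0,-0.025],"dr": [0,0,0]},{"offset": [0,0,-0.018],"dr": [0,0,0]},{"offset": [0,0,0],"dr": [0,0,0]},{"offset": [0,0,0],"dr": [0,0,0]}]}}

```text
time: 4.9
tool_pos: [0.4833, 0.045, 0.2778]
orientation: [[-0.0, 0.998, -0.069], [0.001, -0.069, -0.998], [-1.0, -0.0, -0.001]]
wrist_force: [-0.7, 0.1, -1.4]
width: 0.0052
```

```bash
python3 w.py w4;python3 - <<'E'
import cv2
a=cv2.imread("pics/w4.png")
cv2.imwrite("pics/w4z.png",cv2.resize(a[20:220,260:520],None,fx=3,fy=3,interpolation=cv2.INTER_CUBIC))
E
```

```text
4.9 [0.4833 0.045  0.2778] yaw of y -3.9348918902927394 x [-0.0003  0.0013 -1.    ] 0.0052241354733151045 [-0.6758  0.1435 -1.3785]
```

View pics/w4.png

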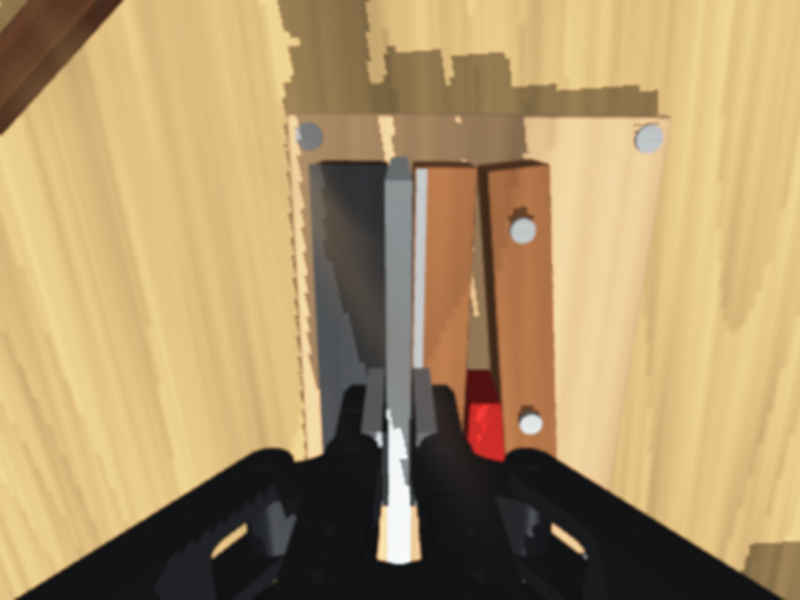

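View pics/w4z.png

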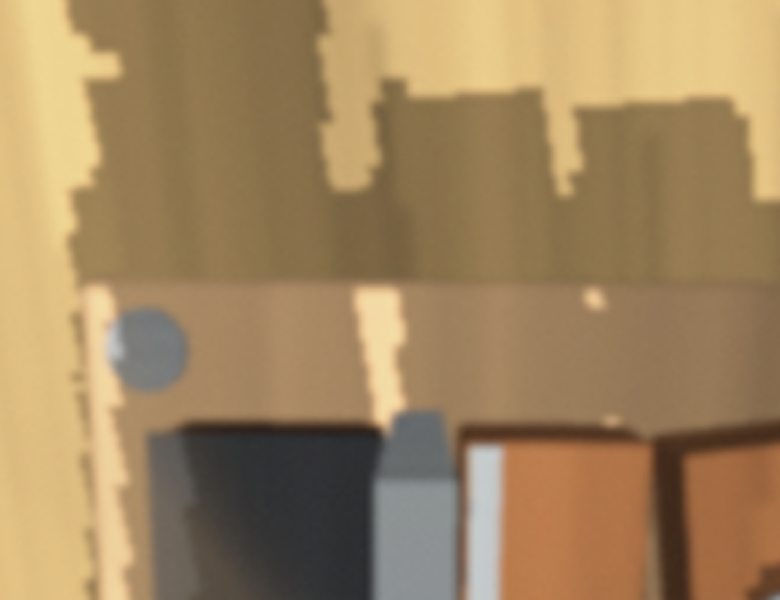

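```bash
cat > p4.py <<'E'
import pickle
from h import *
o,c=pickle.load(open("w4.pkl","rb"));C=cam(c,o);k=512/800
f=lambda l:np.array([[260+u/3,20+v/3] for u,v in l])*k
th=-.071;R=np.array([[np.cos(th),-np.sin(th)],[np.sin(th),np.cos(th)]])
s=lambda n,l,z:print(n,(onz(C,f(l),z)[:,:2]@R).round(4).tolist())
print("tool",o["tool_pos"][:2]@R)
s("base",[(80,286)],.012); s("base2",[((668-260)*3,(117-20)*3)],.012)
s("fixed outer/inner top",[(182,428),(382,432)],.042)
s("slide",[(465,445),(645,445)],.042)
s("blank bottom",[(396,412),(442,412)],.0556)
s("blank top",[(374,479),(458,480)],.1356)
E
python3 p4.py
```

```text
tool [0.4788 0.0792]
base [[0.4291, 0.1635]]
base2 [[0.5958, 0.1634]]
fixed outer/inner top [[0.4475, 0.1457], [0.4737, 0.1453]]
slide [[0.4846, 0.1437], [0.5082, 0.1438]]
blank bottom [[0.4757, 0.1487], [0.4813, 0.1487]]
blank top [[0.4751, 0.1492], [0.4811, 0.1492]]
```

{"api": "carry_out", "payload": {"deltas": [{"offset": [0.0004,-0.0053,0],"dr": [0,0,-0.002]},{"offset": [0,0,0],"dr": [0,0,0]},{"offset": [0,0,-0.005],"dr": [0,0,0]},{"offset": [0,0,0],"dr": [0,0,0]}]}}

```text
time: 5.35
tool_pos: [0.4843, 0.0397, 0.2745]
orientation: [[0.003, 0.998, -0.07], [0.003, -0.07, -0.998], [-1.0, 0.003, -0.003]]
wrist_force: [0.9, 0.1, -2.6]
width: 0.0055
```

{"api": "carry_out", "payload": {"deltas": [{"offset": [-0.0009,0,0],"dr": [-0.003,0.003,0]},{"offset": [0,0,0],"dr": [0,0,0]},{"offset": [0,0,0],"dr": [0,0,0]}]}}

```text
time: 5.65
tool_pos: [0.4834, 0.0397, 0.2747]
orientation: [[0.0, 0.998, -0.07], [-0.0, -0.07, -0.998], [-1.0, 0.0, 0.0]]
wrist_force: [-0.2, 0.7, -2.1]
width: 0.0053
```

```bash
python3 w.py w5;python3 - <<'E'
import cv2
a=cv2.imread("pics/w5.png")
cv2.imwrite("pics/w5z.png",cv2.resize(a[60:260,300:560],None,fx=3,fy=3,interpolation=cv2.INTER_CUBIC))
E
```

```text
5.65 [0.4834 0.0397 0.2747] yaw of y -4.041597326347203 x [ 0.0001 -0.0002 -1.    ] 0.005261369955134599 [-0.1996  0.7226 -2.0684]
```

View pics/w5z.png

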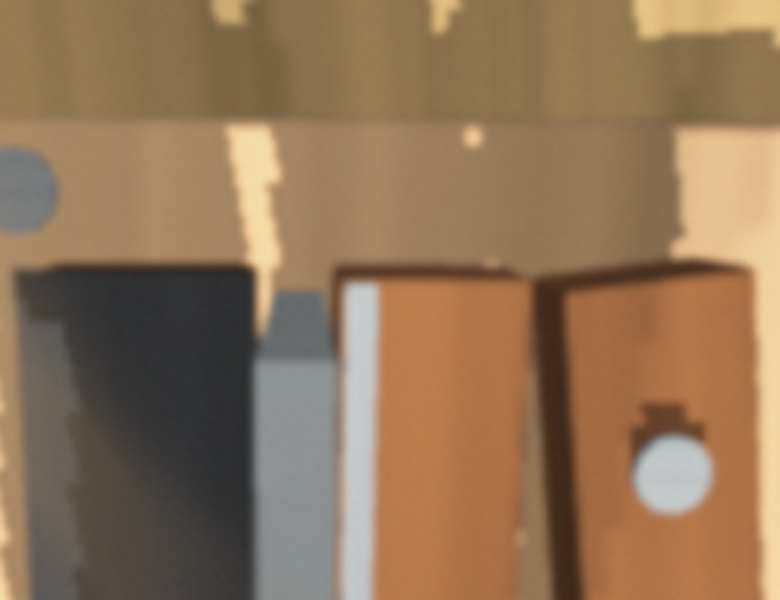

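```bash
cat > p5.py <<'E'
import pickle
from h import *
o,c=pickle.load(open("w5.pkl","rb"));C=cam(c,o);k=512/800
f=lambda l:np.array([[300+u/3,60+v/3] for u,v in l])*k
th=-.071;R=np.array([[np.cos(th),-np.sin(th)],[np.sin(th),np.cos(th)]])
s=lambda n,l,z:print(n,(onz(C,f(l),z)[:,:2]@R).round(4).tolist())
print("tool",o["tool_pos"][:2]@R)
s("fixed inner top",[(254,272),(252,500)],.042)
s("slide",[(344,282),(341,500)],.042)
zb=.2747-.2222
s("blank bottom",[(274,292),(321,292)],zb)
s("blank top",[(255,358),(335,358)],zb+.08)
E
python3 p5.py
```

```text
tool [0.4794 0.0739]
fixed inner top [[0.4735, 0.1449], [0.473, 0.1155]]
slide [[0.485, 0.1437], [0.485, 0.1155]]
blank bottom [[0.4762, 0.1431], [0.4819, 0.1431]]
blank top [[0.4759, 0.1438], [0.4816, 0.1438]]
```

{"api": "carry_out", "payload": {"deltas": [{"offset": [0,0,-0.008],"dr": [0,0,0]},{"offset": [0,0,-0.008],"dr": [0,0,0]},{"offset": [0,0,-0.006],"dr": [0,0,0]},{"offset": [0,0,0],"dr": [0,0,0]}]}}

```text
time: 6.1
tool_pos: [0.4832, 0.0398, 0.2504]
orientation: [[-0.0, 0.998, -0.07], [-0.0, -0.07, -0.998], [-1.0, -0.0, 0.0]]
wrist_force: [0.1, 0.1, -1.5]
width: 0.0053
```

{"api": "carry_out", "payload": {"deltas": [{"offset": [0,0,-0.006],"dr": [0,0,0]},{"offset": [0,0,-0.006],"dr": [0,0,0]},{"offset": [0,0,-0.002],"dr": [0,0,0]},{"offset": [0,0,-0.001],"dr": [0,0,0]},{"offset": [0,0,0],"dr": [0,0,0]}]}}

```text
time: 6.6
tool_pos: [0.4836, 0.0396, 0.2342]
orientation: [[-0.0, 0.997, -0.071], [-0.0, -0.071, -0.997], [-1.0, -0.0, 0.0]]
wrist_force: [0.3, -0.1, -0.8]
width: 0.0052
```

{"api": "carry_out", "payload": {"deltas": [{"offset": [0,0,-0.001],"dr": [0,0,0]},{"offset": [0,0,-0.001],"dr": [0,0,0]},{"offset": [0,0,0],"dr": [0,0,0]}]}}

```text
time: 6.9
tool_pos: [0.4843, 0.0392, 0.2346]
orientation: [[0.001, 0.997, -0.071], [0.002, -0.071, -0.997], [-1.0, 0.001, -0.002]]
wrist_force: [-0.0, 1.4, -2.5]
width: 0.0054
```

{"api": "carry_out", "payload": {"deltas": [{"offset": [0,0,-0.003],"dr": [0,0,0]},{"offset": [0,0,-0.003],"dr": [0,0,0]}]}}

```text
time: 7.1
tool_pos: [0.4862, 0.0387, 0.2329]
orientation: [[0.005, 0.997, -0.073], [0.006, -0.073, -0.997], [-1.0, 0.005, -0.006]]
wrist_force: [-26.3, -2.8, 90.4]
width: 0.0053
```

```bash
python3 w.py w6;python3 - <<'E'
import cv2
from rig import camera
for n in ["scene","side"]:
    c=camera(n)["img"][:,:,::-1]
    c=c[150:230,220:340] if n=="scene" else c[150:240,180:300]
    cv2.imwrite(f"pics/{n}6.png",cv2.resize(c,None,fx=6,fy=6,interpolation=cv2.INTER_CUBIC))
E
```

```text
7.1 [0.4862 0.0387 0.2329] yaw of y -4.170666465319285 x [ 0.0055  0.0055 -1.    ] 0.005307980784730024 [-26.2709  -2.7914  90.3606]
```

View pics/side6.png

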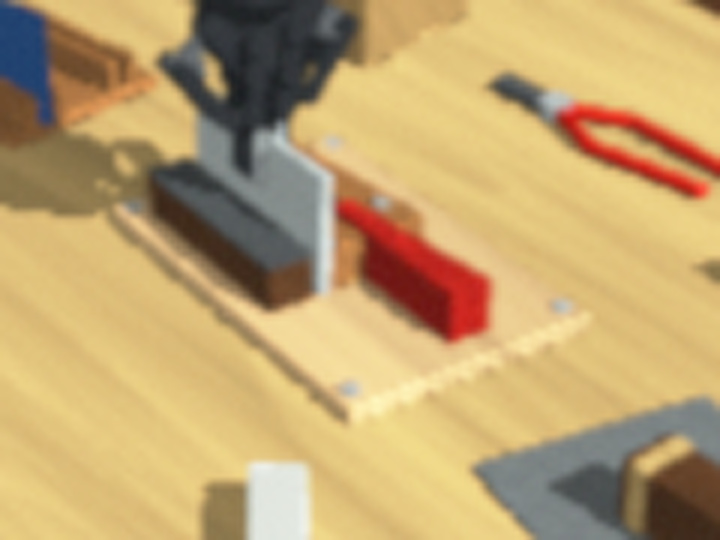

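View pics/w6.png

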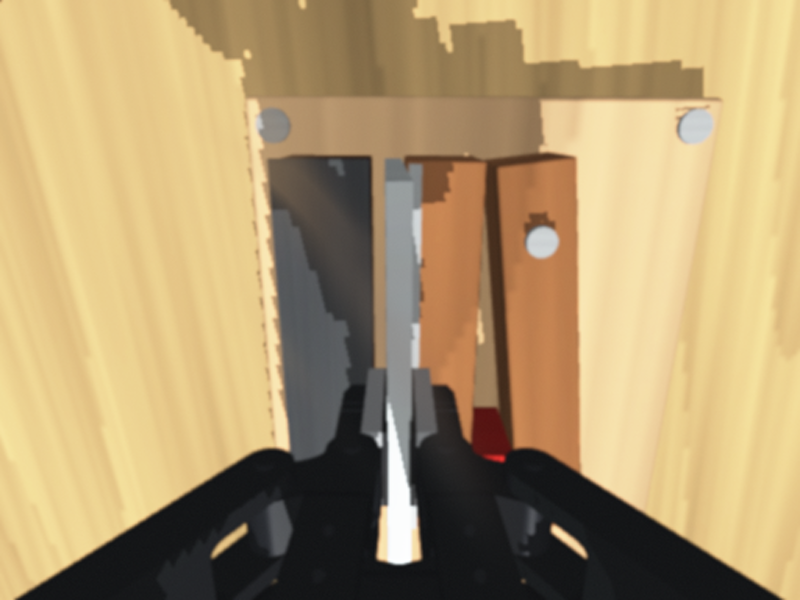

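{"api": "carry_out", "payload": {"deltas": [{"offset": [-0.001,0.0003,0.001],"dr": [-0.005,0.005,0]},{"offset": [0,0,0],"dr": [0,0,0]}]}}

```text
time: 7.45
tool_pos: [0.4853, 0.0389, 0.2352]
orientation: [[0.002, 0.997, -0.073], [0.002, -0.073, -0.997], [-1.0, 0.002, -0.002]]
wrist_force: [-0.2, 0.1, -2.7]
width: 0.005
```

{"api": "carry_out", "payload": {"deltas": [{"offset": [-0.0012,0.0004,-0.0005],"dr": [-0.002,0.002,0.001]},{"offset": [0,0,-0.0007],"dr": [0,0,0]},{"offset": [0,0,0],"dr": [0,0,0]}]}}

```text
time: 7.75
tool_pos: [0.484, 0.0394, 0.2334]
orientation: [[0.0, 0.997, -0.072], [-0.0, -0.072, -0.997], [-1.0, 0.0, 0.0]]
wrist_force: [0.3, -0.7, 2.3]
width: 0.0049
```

{"api": "carry_out", "payload": {"deltas": [{"offset": [0,0,0],"dr": [0,0,0]},{"offset": [0,0,0],"dr": [0,0,0]},{"offset": [0,0,0],"dr": [0,0,0]},{"offset": [0,0,0],"dr": [0,0,0]}], "grip": 0.35}}

```text
time: 8.15
tool_pos: [0.4841, 0.0394, 0.233]
orientation: [[-0.0, 0.997, -0.072], [-0.001, -0.072, -0.997], [-1.0, -0.0, 0.001]]
wrist_force: [0.3, -0.1, 0.5]
width: 0.0299
```

{"api": "carry_out", "payload": {"deltas": [{"offset": [0,0,0.02],"dr": [0,0,0]},{"offset": [0,0,0.04],"dr": [0,0,0]},{"offset": [0,0,0.03],"dr": [0,0,0]},{"offset": [0,-0.04,0],"dr": [0,0,0]},{"offset": [0,-0.03,0],"dr": [0,0,0]},{"offset": [0,0,0],"dr": [0,0,0]}]}}

```text
time: 8.75
tool_pos: [0.4839, -0.0317, 0.3268]
orientation: [[0.0, 0.998, -0.068], [-0.001, -0.068, -0.998], [-1.0, 0.001, 0.001]]
wrist_force: [0.0, -0.5, -0.3]
width: 0.0297
```

```bash
python3 w.py w7
```

```text
8.75 [ 0.4839 -0.0317  0.3268] yaw of y -3.9103763732436927 x [ 0.0005 -0.0013 -1.    ] 0.02974351230192211 [ 0.0236 -0.4558 -0.3349]
```

View pics/w7.png

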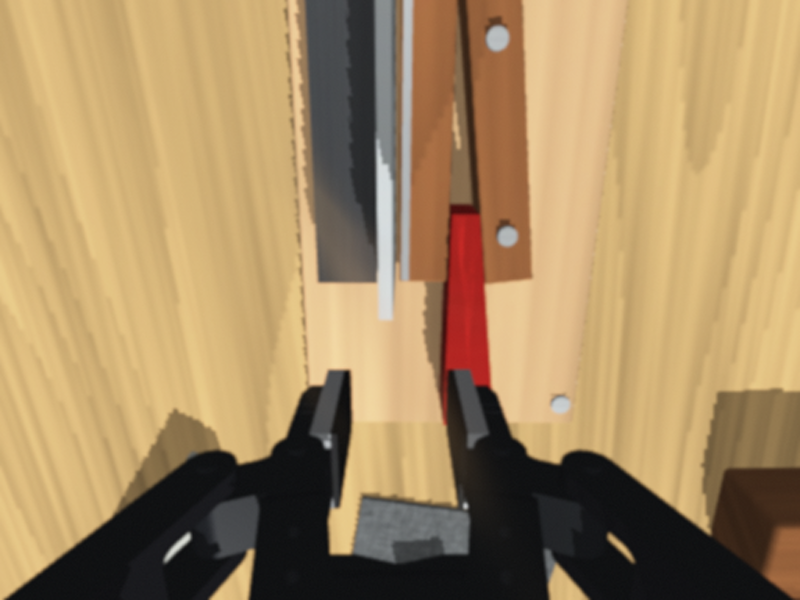

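Run:
```python
import pickle
from h import *
o,c=pickle.load(open("w7.pkl","rb"));C=cam(c,o);k=512/800
th=-.071;R=np.array([[np.cos(th),-np.sin(th)],[np.sin(th),np.cos(th)]])
s=lambda n,l,z:print(n,(onz(C,np.array(l)*k,z)[:,:2]@R).round(4).tolist())
s("blank top end",[(378,320),(394,320),(377,150),(391,150)],.092)
s("jaw ends",[(317,282),(377,282),(401,280),(447,281),(531,277)],.042)
s("jaw in",[(401,160),(408,40)],.042)
s("wedge tip top",[(452,213),(478,213)],.046)
s("base",[(308,423),(570,421)],.012)
```

```text
blank top end [[0.4757, 0.0029], [0.4826, 0.0029], [0.476, 0.0736], [0.4814, 0.0737]]
jaw ends [[0.4419, 0.0042], [0.4733, 0.0043], [0.4859, 0.0054], [0.51, 0.005], [0.5537, 0.0073]]
jaw in [[0.4856, 0.0663], [0.4884, 0.1189]]
wedge tip top [[0.5108, 0.0414], [0.5236, 0.0414]]
base [[0.4266, -0.1008], [0.5956, -0.0988]]
```

{"api": "carry_out", "payload": {"deltas": [{"offset": [0.001,-0.035,0],"dr": [0,0,0.005]},{"offset": [0.001,-0.04,0],"dr": [0,0,0.005]},{"offset": [0.001,-0.04,0],"dr": [0,0,0.005]},{"offset": [0.001,-0.04,0],"dr": [0,0,0.005]},{"offset": [0.001,-0.04,0],"dr": [0,0,0.005]},{"offset": [0.001,-0.04,0],"dr": [0,0,0.005]},{"offset": [0.001,-0.04,0],"dr": [0,0,0.005]},{"offset": [0.001,-0.03,-0.01],"dr": [0,0,0.005]},{"offset": [0,-0.01,-0.01],"dr": [0,0,0]},{"offset": [0,0,0],"dr": [0,0,0]}], "grip": 0.8}}

```text
time: 9.8
tool_pos: [0.4943, -0.3476, 0.3032]
orientation: [[-0.002, 1.0, -0.013], [0.002, -0.013, -1.0], [-1.0, -0.002, -0.002]]
wrist_force: [0.8, 0.3, -0.2]
width: 0.0683
```

```bash
python3 w.py w8
```

```text
9.8 [ 0.4943 -0.3476  0.3032] yaw of y -0.7225527638399718 x [-0.0023  0.0024 -1.    ] 0.06825270579077697 [ 0.769   0.3111 -0.1848]
```

View pics/w8.png

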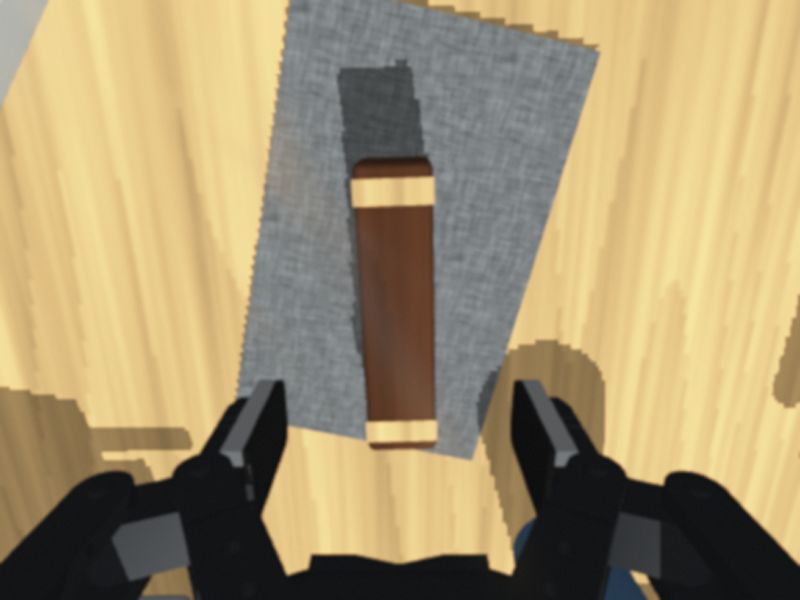

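Run:
```python
import pickle
from h import *
o,c=pickle.load(open("w8.pkl","rb"));C=cam(c,o);k=512/800
P=onz(C,np.array([(352,170),(434,170),(368,444),(437,444),(352,180),(435,180)])*k,.043);print(P)
print(P[:4].mean(0), np.linalg.norm(P[:2].mean(0)-P[2:4].mean(0)))
d=P[:2].mean(0)-P[2:4].mean(0);print(np.degrees(np.arctan2(-d[0],d[1])))
print("mat",onz(C,np.array([(598,47),(472,458),(237,395)])*k,.003))
```

```text
[[ 0.4734 -0.2854  0.043 ]
 [ 0.5096 -0.2858  0.043 ]
 [ 0.4761 -0.4269  0.043 ]
 [ 0.5126 -0.4273  0.043 ]
 [ 0.4732 -0.2897  0.043 ]
 [ 0.51   -0.2901  0.043 ]]
[ 0.4929 -0.3563  0.043 ] 0.14156762337607112
1.174595905562127
mat [[ 0.5905 -0.2324  0.003 ]
 [ 0.5379 -0.466   0.003 ]
 [ 0.3953 -0.4198  0.003 ]]
```

{"api": "carry_out", "payload": {"deltas": [{"offset": [-0.0015,-0.009,-0.01],"dr": [-0.002,-0.002,0.033]},{"offset": [0,0,-0.03],"dr": [0,0,0]},{"offset": [0,0,-0.03],"dr": [0,0,0]},{"offset": [0,0,-0.025],"dr": [0,0,0]},{"offset": [0,0,0],"dr": [0,0,0]}]}}

```text
time: 10.35
tool_pos: [0.497, -0.3471, 0.2079]
orientation: [[0.003, 1.0, 0.031], [0.004, 0.031, -1.0], [-1.0, 0.004, -0.003]]
wrist_force: [0.4, 0.5, -0.3]
width: 0.0684
```

{"api": "carry_out", "payload": {"deltas": [{"offset": [-0.004,-0.0095,-0.005],"dr": [-0.003,0.003,-0.01]},{"offset": [0,0,-0.01],"dr": [0,0,0]},{"offset": [0,0,-0.008],"dr": [0,0,0]},{"offset": [0,0,0],"dr": [0,0,0]}]}}

```text
time: 10.75
tool_pos: [0.4946, -0.3556, 0.1869]
orientation: [[0.004, 1.0, 0.023], [-0.0, 0.023, -1.0], [-1.0, 0.004, 0.001]]
wrist_force: [0.3, -0.7, -0.0]
width: 0.0683
```

{"api": "carry_out", "payload": {"deltas": [{"offset": [-0.002,0,-0.004],"dr": [0,0.004,-0.003]},{"offset": [0,0,0],"dr": [0,0,0]}]}}

```text
time: 10.95
tool_pos: [0.4927, -0.3557, 0.1832]
orientation: [[0.0, 1.0, 0.02], [-0.001, 0.02, -1.0], [-1.0, 0.0, 0.001]]
wrist_force: [0.0, -0.3, -0.6]
width: 0.0685
```

{"api": "carry_out", "payload": {"deltas": [{"offset": [0,0,0],"dr": [0,0,0]},{"offset": [0,0,0],"dr": [0,0,0]},{"offset": [0,0,0],"dr": [0,0,0]},{"offset": [0,0,0],"dr": [0,0,0]},{"offset": [0,0,0],"dr": [0,0,0]}], "grip": 0, "newtons": 90}}

```text
time: 11.45
tool_pos: [0.4929, -0.3559, 0.1841]
orientation: [[0.001, 1.0, 0.02], [-0.001, 0.02, -1.0], [-1.0, 0.001, 0.001]]
wrist_force: [-0.6, 1.0, -1.9]
width: 0.0352
```

{"api": "carry_out", "payload": {"deltas": [{"offset": [0,0,0.03],"dr": [0,0,0]},{"offset": [0,0,0.04],"dr": [0,0,0]},{"offset": [0.004,0.03,0.02],"dr": [0,0,-0.022]},{"offset": [0.004,0.035,0],"dr": [0,0,-0.022]},{"offset": [0.004,0.035,0],"dr": [0,0,-0.022]},{"offset": [0.004,0.03,0],"dr": [0,0,-0.022]},{"offset": [0.001,0.003,0],"dr": [0,0,0]},{"offset": [0,0,0],"dr": [0,0,0]}]}}

```text
time: 12.25
tool_pos: [0.5087, -0.2188, 0.2771]
orientation: [[0.001, 0.997, -0.074], [0.0, -0.074, -0.997], [-1.0, 0.001, -0.0]]
wrist_force: [0.2, -0.8, -2.1]
width: 0.0348
```

```bash
python3 w.py w9
```

```text
12.25 [ 0.5087 -0.2188  0.2771] yaw of y -4.230115711996772 x [ 0.0007  0.0001 -1.    ] 0.03483863226793739 [ 0.1747 -0.8163 -2.0945]
```

View pics/w9.png

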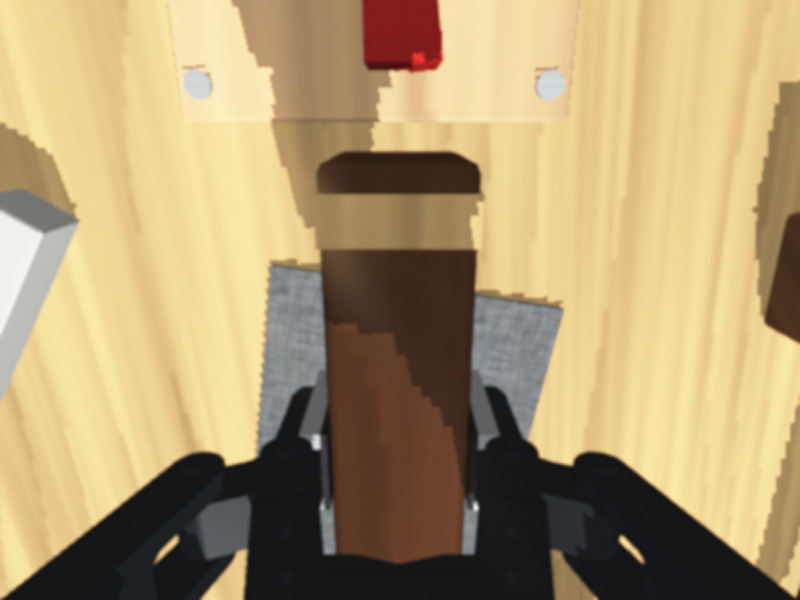

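Run:
```python
import pickle
from h import *
o,c=pickle.load(open("w9.pkl","rb"));C=cam(c,o);k=512/800
th=-.071;R=np.array([[np.cos(th),-np.sin(th)],[np.sin(th),np.cos(th)]])
s=lambda n,l,z:print(n,onz(C,np.array(l)*k,z)[:,:2].round(4).tolist(),(onz(C,np.array(l)*k,z)[:,:2]@R).round(4).tolist())
print("tool",o["tool_pos"][:2]@R)
s("tail",[(364,68),(441,68)],.046);s("base",[(184,121),(568,121)],.012)
s("beater end",[(320,172),(480,172)],.277-.161+.01)
```

```text
tool [ 0.5229 -0.1821]
tail [[0.5032, -0.118], [0.531, -0.12]] [[0.5103, -0.082], [0.5381, -0.0821]]
base [[0.4209, -0.1302], [0.5882, -0.1425]] [[0.4291, -0.1001], [0.5968, -0.1004]]
beater end [[0.4953, -0.1469], [0.5322, -0.1496]] [[0.5045, -0.1114], [0.5415, -0.1115]]
```

{"api": "carry_out", "payload": {"deltas": [{"offset": [0.001,0,-0.025],"dr": [0,0,0.002]},{"offset": [0,0,-0.03],"dr": [0,0,0]},{"offset": [0,0,-0.018],"dr": [0,0,0]},{"offset": [0,0,0],"dr": [0,0,0]}]}}

```text
time: 12.7
tool_pos: [0.509, -0.2236, 0.2025]
orientation: [[0.003, 0.997, -0.076], [-0.002, -0.076, -0.997], [-1.0, 0.003, 0.002]]
wrist_force: [0.2, -0.0, -2.3]
width: 0.0351
```

{"api": "carry_out", "payload": {"deltas": [{"offset": [0.0007,0.01,-0.003],"dr": [0.002,0.003,0.004]},{"offset": [0.0007,0.01,0],"dr": [0,0,0]},{"offset": [0,0,0],"dr": [0,0,0]}]}}

```text
time: 13.0
tool_pos: [0.5104, -0.2042, 0.2008]
orientation: [[0.0, 0.997, -0.075], [-0.0, -0.075, -0.997], [-1.0, 0.0, 0.0]]
wrist_force: [-0.4, -0.1, -1.6]
width: 0.0351
```

{"api": "carry_out", "payload": {"deltas": [{"offset": [0.0004,0.006,-0.003],"dr": [0,0,0.004]},{"offset": [0.0004,0.006,0],"dr": [0,0,0]},{"offset": [0.0004,0.006,0],"dr": [0,0,0]},{"offset": [0.0004,0.006,0],"dr": [0,0,0]}]}}

```text
time: 13.4
tool_pos: [0.5128, -0.1784, 0.1994]
orientation: [[0.003, 0.998, -0.07], [-0.001, -0.07, -0.998], [-1.0, 0.004, 0.001]]
wrist_force: [-0.2, -1.5, -2.1]
width: 0.0348
```

{"api": "carry_out", "payload": {"deltas": [{"offset": [0.0004,0.005,0],"dr": [0,-0.002,0]},{"offset": [0.0004,0.005,0],"dr": [0,0,0]},{"offset": [0.0004,0.005,0],"dr": [0,0,0]},{"offset": [0.0004,0.005,0],"dr": [0,0,0]},{"offset": [0.0003,0.004,0],"dr": [0,0,0]}]}}

```text
time: 13.9
tool_pos: [0.5145, -0.1523, 0.1995]
orientation: [[0.005, 0.998, -0.069], [-0.001, -0.069, -0.998], [-1.0, 0.005, 0.001]]
wrist_force: [-1.1, -2.6, -1.8]
width: 0.0346
```

{"api": "carry_out", "payload": {"deltas": [{"offset": [0.0002,0.003,0],"dr": [0,0.004,0]},{"offset": [0.0002,0.003,0],"dr": [0,0,0]},{"offset": [0.0002,0.003,0],"dr": [0,0,0]}]}}

```text
time: 14.2
tool_pos: [0.5153, -0.1426, 0.1995]
orientation: [[0.001, 0.998, -0.07], [-0.002, -0.07, -0.998], [-1.0, 0.001, 0.002]]
wrist_force: [-0.7, -2.1, -2.5]
width: 0.0345
```

{"api": "carry_out", "payload": {"deltas": [{"offset": [0.0002,0.0025,0],"dr": [0,0,0]},{"offset": [0.0001,0.002,0],"dr": [0,0,0]}]}}

```text
time: 14.4
tool_pos: [0.5155, -0.1378, 0.1995]
orientation: [[0.001, 0.998, -0.07], [-0.002, -0.07, -0.998], [-1.0, 0.001, 0.002]]
wrist_force: [-0.7, -2.4, -1.0]
width: 0.0353
```

{"api": "carry_out", "payload": {"deltas": [{"offset": [0.0001,0.002,0],"dr": [0,0,0]}]}}

```text
time: 14.5
tool_pos: [0.5156, -0.1356, 0.1995]
orientation: [[0.001, 0.998, -0.07], [-0.002, -0.07, -0.998], [-1.0, 0.001, 0.002]]
wrist_force: [-1.0, -1.9, -2.2]
width: 0.0349
```

{"api": "carry_out", "payload": {"deltas": [{"offset": [0.0001,0.0015,0],"dr": [0,0,0]}]}}

```text
time: 14.6
tool_pos: [0.5157, -0.134, 0.1995]
orientation: [[0.001, 0.998, -0.07], [-0.002, -0.07, -0.998], [-1.0, 0.001, 0.002]]
wrist_force: [-0.7, -1.5, -1.5]
width: 0.0349
```

{"api": "carry_out", "payload": {"deltas": [{"offset": [0.0001,0.0015,0],"dr": [0,0,0]}]}}

```text
time: 14.7
tool_pos: [0.5157, -0.1324, 0.1995]
orientation: [[0.001, 0.998, -0.07], [-0.002, -0.07, -0.998], [-1.0, 0.001, 0.002]]
wrist_force: [-1.3, -2.5, -1.6]
width: 0.0345
```

{"api": "carry_out", "payload": {"deltas": [{"offset": [0.0001,0.0015,0],"dr": [0,0,0]}]}}

```text
time: 14.8
tool_pos: [0.5157, -0.1318, 0.1996]
orientation: [[0.001, 0.998, -0.07], [-0.003, -0.07, -0.998], [-1.0, 0.001, 0.003]]
wrist_force: [-3.1, -14.9, -0.1]
width: 0.0349
```

{"api": "carry_out", "payload": {"deltas": [{"offset": [0.0001,0.0015,0],"dr": [0,0,0]}]}}

```text
time: 14.9
tool_pos: [0.5155, -0.1316, 0.1997]
orientation: [[0.001, 0.997, -0.072], [-0.005, -0.072, -0.997], [-1.0, 0.002, 0.005]]
wrist_force: [-2.8, -11.7, -0.7]
width: 0.0346
```

{"api": "carry_out", "payload": {"deltas": [{"offset": [0.0001,0.001,0],"dr": [0,0,0]}]}}

```text
time: 15.0
tool_pos: [0.5154, -0.1315, 0.1998]
orientation: [[0.002, 0.997, -0.073], [-0.006, -0.073, -0.997], [-1.0, 0.002, 0.006]]
wrist_force: [-0.9, -5.8, -1.3]
width: 0.0349
```

{"api": "carry_out", "payload": {"deltas": [{"offset": [0.0002,0.003,0],"dr": [0.002,0,0.002]}]}}

```text
time: 15.1
tool_pos: [0.5153, -0.1308, 0.2001]
orientation: [[0.003, 0.997, -0.073], [-0.008, -0.073, -0.997], [-1.0, 0.003, 0.008]]
wrist_force: [-3.8, -27.0, -0.6]
width: 0.035
```

{"api": "carry_out", "payload": {"deltas": [{"offset": [0.0002,0.003,-0.0003],"dr": [0.003,0,0.001]}]}}

```text
time: 15.2
tool_pos: [0.515, -0.1307, 0.2001]
orientation: [[0.004, 0.997, -0.075], [-0.009, -0.075, -0.997], [-1.0, 0.004, 0.009]]
wrist_force: [-4.2, -24.2, 0.2]
width: 0.0348
```

{"api": "carry_out", "payload": {"deltas": [{"offset": [-0.001,-0.012,0],"dr": [0.008,0.003,0.003]},{"offset": [-0.002,-0.02,0],"dr": [0,0,0]},{"offset": [-0.001,-0.02,0.01],"dr": [0,0,0]},{"offset": [0,0,0],"dr": [0,0,0]}]}}

```text
time: 15.6
tool_pos: [0.5113, -0.1849, 0.2112]
orientation: [[0.001, 0.997, -0.072], [-0.001, -0.072, -0.997], [-1.0, 0.001, 0.001]]
wrist_force: [-0.4, -1.0, -2.2]
width: 0.0349
```

```bash
python3 w.py w10
python3 - <<'E'
import cv2
from rig import camera
for n in ["scene","side"]:
    c=camera(n)["img"][:,:,::-1]
    c=c[150:230,220:340] if n=="scene" else c[150:240,180:300]
    cv2.imwrite(f"pics/{n}10.png",cv2.resize(c,None,fx=6,fy=6,interpolation=cv2.INTER_CUBIC))
E
```

```text
15.6 [ 0.5113 -0.1849  0.2112] yaw of y -4.102350756103178 x [ 0.0013 -0.0009 -1.    ] 0.034870505593415244 [-0.3613 -1.0019 -2.1545]
```

View pics/side10.png

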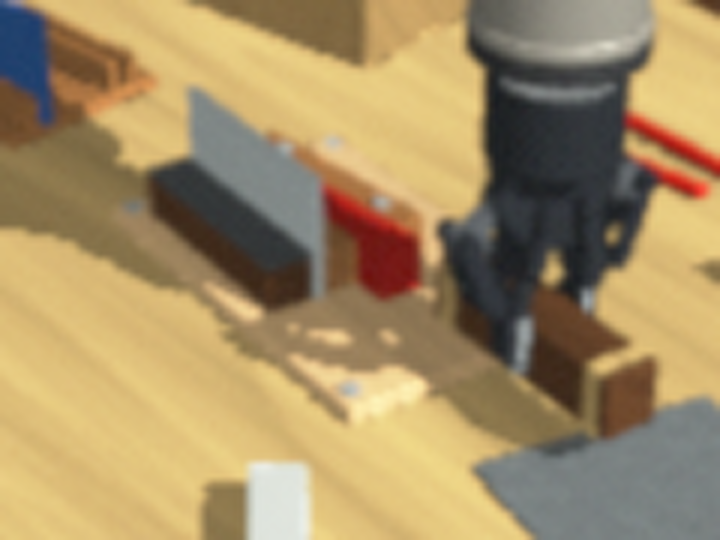

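View pics/scene10.png

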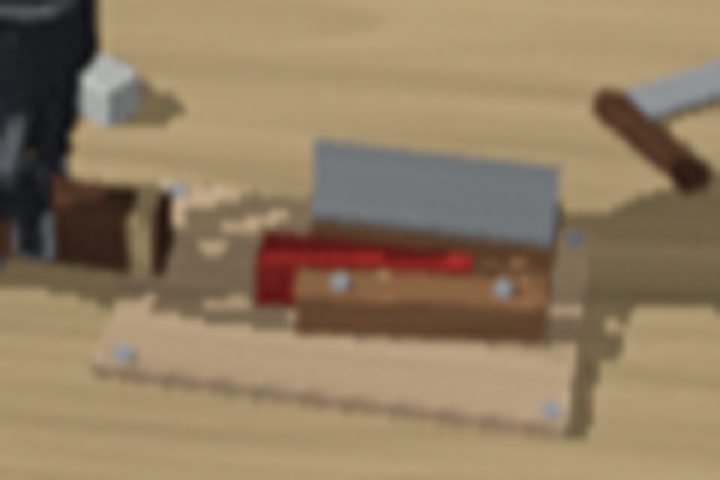

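View pics/w10.png

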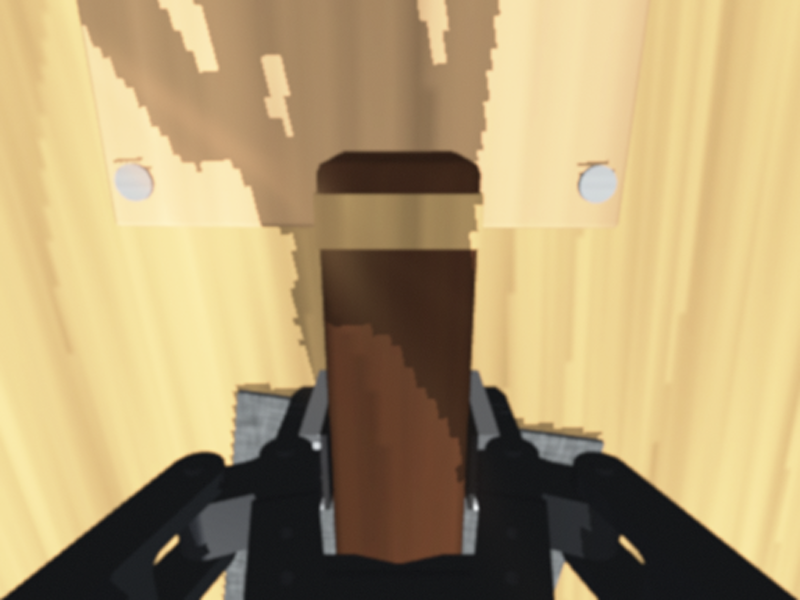

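{"api": "carry_out", "payload": {"deltas": [{"offset": [0,0,0.04],"dr": [0,0,0]},{"offset": [0,0,0.04],"dr": [0,0,0]},{"offset": [0,0,0.04],"dr": [0,0,0]},{"offset": [0.025,0.04,0.01],"dr": [0,0,0]},{"offset": [0.025,0.04,0],"dr": [0,0,0]},{"offset": [0.025,0.04,0],"dr": [0,0,0]},{"offset": [0.015,0.03,0],"dr": [0,0,0]},{"offset": [0,0,0],"dr": [0,0,0]}]}}

```text
time: 16.55
tool_pos: [0.6026, -0.0199, 0.3459]
orientation: [[-0.002, 0.998, -0.064], [0.006, -0.064, -0.998], [-1.0, -0.002, -0.006]]
wrist_force: [-0.0, -0.9, -1.6]
width: 0.0348
```

```bash
python3 w.py w11
```

```text
16.55 [ 0.6026 -0.0199  0.3459] yaw of y -3.681540396897663 x [-0.0015  0.0058 -1.    ] 0.03479486382956675 [-0.0445 -0.9305 -1.5621]
```

View pics/w11.png

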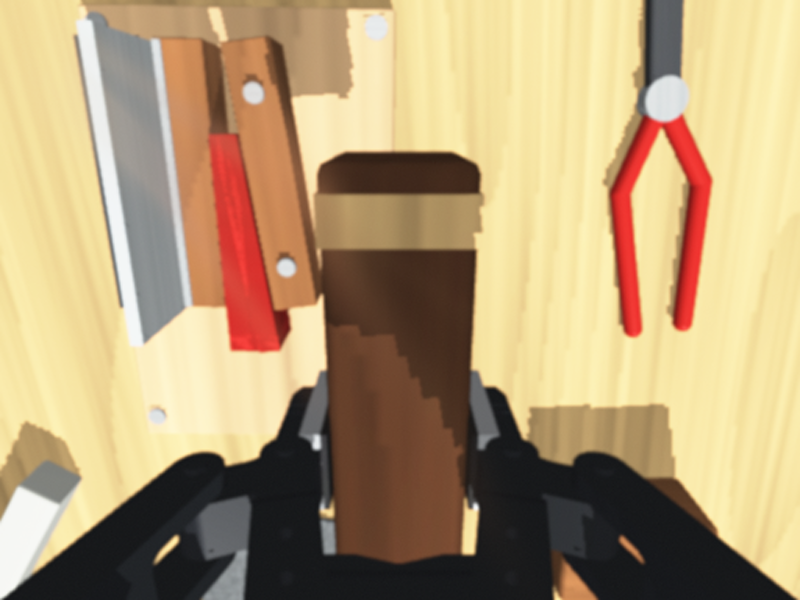

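Run:
```python
import pickle
from h import *
o,c=pickle.load(open("w11.pkl","rb"));C=cam(c,o);k=512/800
th=-.071;R=np.array([[np.cos(th),-np.sin(th)],[np.sin(th),np.cos(th)]])
s=lambda n,l,z:print(n,(onz(C,np.array(l)*k,z)[:,:2]@R).round(4).tolist())
s("blank top far/near",[(79,20),(93,20),(131,345),(144,345)],.092)
s("slide plate face/outer far, near",[(152,38),(205,38),(188,305),(225,305)],.042)
s("cheek ends",[(222,40),(270,37),(275,307),(318,300)],.042)
s("tail",[(231,350),(278,350)],.046)
s("base",[(392,8),(145,432)],.012)
```

```text
blank top far/near [[0.4747, 0.143], [0.4802, 0.143], [0.4732, 0.0032], [0.4794, 0.0033]]
slide plate face/outer far, near [[0.4804, 0.1439], [0.5063, 0.1441], [0.4811, 0.0058], [0.5023, 0.006]]
cheek ends [[0.5145, 0.1433], [0.538, 0.1448], [0.5308, 0.005], [0.5556, 0.0094]]
tail [[0.5045, -0.0204], [0.5318, -0.0201]]
base [[0.5968, 0.1635], [0.4267, -0.0989]]
```

{"api": "carry_out", "payload": {"deltas": [{"offset": [-0.012,-0.035,0],"dr": [0,0,0]},{"offset": [-0.012,-0.035,0],"dr": [0,0,0]},{"offset": [-0.012,-0.035,0],"dr": [0,0,0]},{"offset": [-0.012,-0.035,0],"dr": [0,0,0]},{"offset": [-0.012,-0.035,0],"dr": [0,0,0]},{"offset": [-0.012,-0.035,0],"dr": [0,0,0]},{"offset": [-0.012,-0.035,0],"dr": [0,0,0]},{"offset": [-0.012,-0.035,-0.01],"dr": [0,0,0]},{"offset": [-0.012,-0.03,-0.03],"dr": [0,0,0]},{"offset": [0,0,-0.03],"dr": [0,0,0]},{"offset": [0,0,-0.03],"dr": [0,0,0]},{"offset": [0,0,0],"dr": [0,0,0]}]}}

```text
time: 17.8
tool_pos: [0.4788, -0.3451, 0.2439]
orientation: [[-0.004, 0.998, -0.067], [0.005, -0.067, -0.998], [-1.0, -0.004, -0.005]]
wrist_force: [-0.3, -0.0, -1.9]
width: 0.0347
```

{"api": "carry_out", "payload": {"deltas": [{"offset": [0.011,0.006,-0.01],"dr": [-0.005,-0.004,-0.03]},{"offset": [0,0,-0.02],"dr": [0,0,0]},{"offset": [0,0,-0.015],"dr": [0,0,0]},{"offset": [0,0,-0.002],"dr": [0,0,0]},{"offset": [0,0,0],"dr": [0,0,0]}]}}

```text
time: 18.3
tool_pos: [0.4897, -0.3402, 0.2005]
orientation: [[0.003, 0.995, -0.099], [-0.001, -0.099, -0.995], [-1.0, 0.003, 0.001]]
wrist_force: [0.8, -0.3, -2.0]
width: 0.0348
```

{"api": "carry_out", "payload": {"deltas": [{"offset": [0,0,-0.006],"dr": [0.001,0.003,0]},{"offset": [0,0,-0.006],"dr": [0,0,0]},{"offset": [0,0,-0.002],"dr": [0,0,0]},{"offset": [0,0,0],"dr": [0,0,0]}]}}

```text
time: 18.7
tool_pos: [0.4901, -0.3406, 0.1877]
orientation: [[0.002, 0.995, -0.099], [-0.001, -0.099, -0.995], [-1.0, 0.002, 0.001]]
wrist_force: [-0.3, 0.1, -1.0]
width: 0.0348
```

{"api": "carry_out", "payload": {"deltas": [{"offset": [0,0,-0.0015],"dr": [0,0.001,0]},{"offset": [0,0,-0.001],"dr": [0,0,0]},{"offset": [0,0,0],"dr": [0,0,0]}]}}

```text
time: 19.0
tool_pos: [0.4902, -0.3408, 0.1852]
orientation: [[0.001, 0.995, -0.1], [-0.001, -0.1, -0.995], [-1.0, 0.001, 0.001]]
wrist_force: [-0.8, 0.1, -2.0]
width: 0.0348
```

{"api": "carry_out", "payload": {"deltas": [{"offset": [0,0,-0.001],"dr": [0,0.001,0]},{"offset": [0,0,-0.0005],"dr": [0,0,0]}]}}

```text
time: 19.2
tool_pos: [0.4902, -0.3408, 0.1839]
orientation: [[0.0, 0.995, -0.1], [-0.001, -0.1, -0.995], [-1.0, 0.0, 0.001]]
wrist_force: [-3.1, 3.2, 10.9]
width: 0.0347
```

Contact with the mat; release and rise.

{"api": "carry_out", "payload": {"deltas": [{"offset": [0,0,0],"dr": [0,0,0]},{"offset": [0,0,0],"dr": [0,0,0]},{"offset": [0,0,0],"dr": [0,0,0]},{"offset": [0,0,0],"dr": [0,0,0]}], "grip": 0.8}}

```text
time: 19.6
tool_pos: [0.4904, -0.341, 0.1843]
orientation: [[0.001, 0.995, -0.1], [-0.001, -0.1, -0.995], [-1.0, 0.001, 0.001]]
wrist_force: [-0.3, -0.6, -0.1]
width: 0.0684
```

{"api": "carry_out", "payload": {"deltas": [{"offset": [0,0,0.02],"dr": [0,0,0]},{"offset": [0,0,0.04],"dr": [0,0,0]},{"offset": [0,0,0.04],"dr": [0,0,0]},{"offset": [0,0,0.04],"dr": [0,0,0]},{"offset": [0,0,0.02],"dr": [0,0,0]},{"offset": [0,0,0],"dr": [0,0,0]}]}}

```text
time: 20.2
tool_pos: [0.489, -0.3408, 0.3493]
orientation: [[-0.002, 0.995, -0.101], [-0.0, -0.101, -0.995], [-1.0, -0.001, 0.001]]
wrist_force: [-0.2, 0.7, -0.9]
width: 0.0683
```

```bash
python3 w.py w12
python3 - <<'E'
import cv2
from rig import camera
for n in ["scene","side"]:
    c=camera(n)["img"][:,:,::-1]
    cv2.imwrite(f"pics/{n}12.png",cv2.resize(c[110:290,130:370] if n=="side" else c[140:260,140:420],None,fx=2.8,fy=2.8,interpolation=cv2.INTER_CUBIC))
E
```

```text
20.2 [ 0.489  -0.3408  0.3493] yaw of y -5.776009454317748 x [-0.0015 -0.0004 -1.    ] 0.0683366991989918 [-0.2376  0.7209 -0.8952]
```

View pics/w12.png

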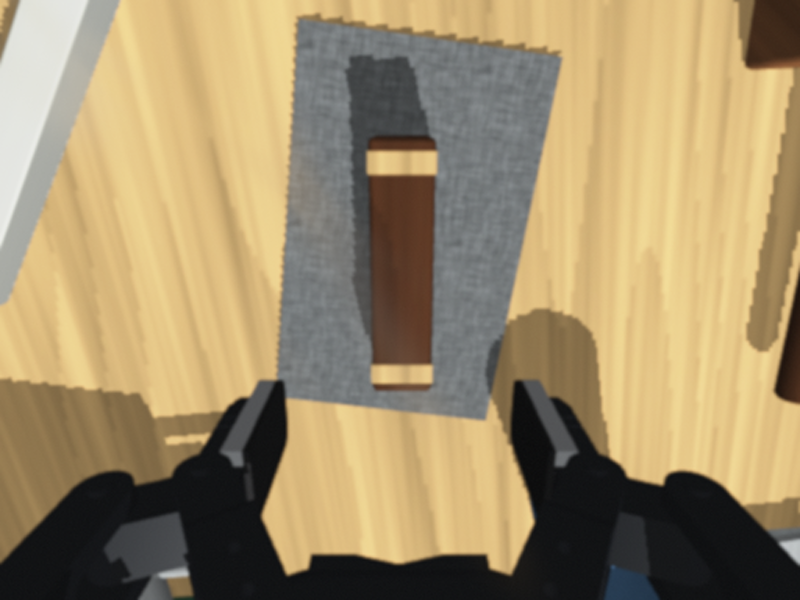

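View pics/side12.png

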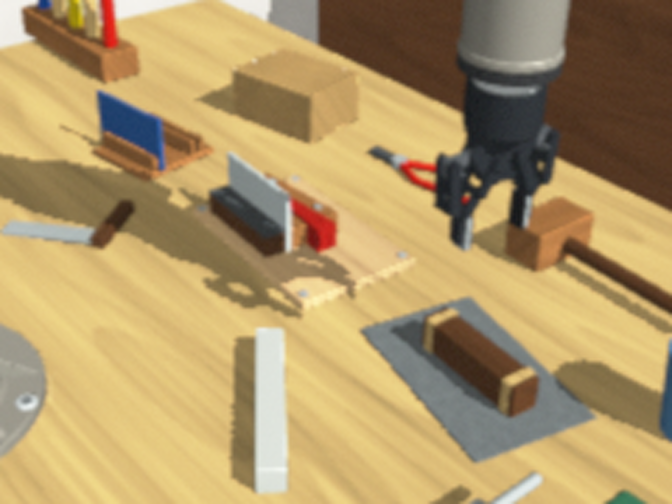

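View pics/scene12.png

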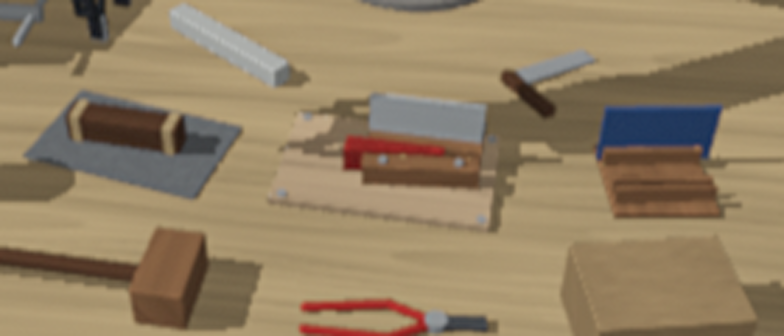

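```bash
python3 -c "
from rig import hand_in; print(hand_in())"
```

```text
the job is handed in; nothing more can be done
None
```

I moved the bare aluminium blank from the rack into the gap of the clamp, drove the wedge until it locked, and put the beater back on its mat. I handed the job in at about 20 s of the 61 s allowed, with the gripper open and clear of everything.

- **Blank seated:** It was lowered until it touched the gap floor and then let go. That it is fully down rests on this floor contact, because I took no separate height reading afterwards.
- **Blank held:** With the wedge driven, the last wrist view shows it upright between the fixed jaw and the sliding jaw, each within about 1 mm by camera. The ends are flush with the jaw ends to about 1 mm.
- **Wedge:** I pushed it in small steps with the beater's end, rather than with separate blows. The thick end stopped at about y = -94 mm in the clamp's frame. It then held against 24–27 N while moving less than 1 mm.
- **Beater:** It lies flat on the grey mat, a little more central than it was at the start.
- **Other things:** The blue blank, mallet, snips, white bar, square and carton look undisturbed in the final pictures. The pot is only partly in view there, but I never went near it.

**Force spike:** While seating the blank I pressed it on the gap floor too hard for a moment. The wrist force reached 90 N, under the 120 N limit, so I backed off and set it down lightly before releasing it.

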